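# Index the swivel mirror to its next notch

## Robot

A 6-joint arm with a two-finger parallel gripper is mounted at the origin on the work surface. World frame = base frame: x ahead of the robot, y to its left, z up, the work surface at z = 0. Lengths are in m, angles in rad, forces in N, time in s.
With the tool pointing down it reaches from about 0.425 to 0.95 m from the base axis. Payload 3.5 kg.
Tool frame: the origin (TCP) lies on the centre line of the jaws, within the pads' length; the fingertips stand 25 mm ahead of it and the grasp point (between the pads) lies 6 mm ahead of it (ctrl.finger_overhang is the distance from the TCP to the fingertips, in m); z points along the fingers, y is the line along which they close (so a half turn about z gives the same grasp; the last joint's range is limited). The gripper opens to 85 mm and grips with 20 to 120 N. Pads are 22 mm wide; open, the fingers measure 114 mm over their backs; the gripper's body (76 mm by 85 mm) begins 54 mm behind the grasp point. The pads swing forward as they close: fully open they stand 13 mm farther back than shut.
Start: joints at [-1.478, 0.286, 1.577, -0, 1.279, -0.15], TCP at [0.162, -0.655, 0.231] pointing down, gripper open.
Joint ranges: [-2.77, 2.77], [-0.9, 2.22], [0.21, 2.48], [-1.53, 4.67], [0.24, 2.81], [-2.84, 2.84]. Speed limits (rad/s): [2.79, 2.79, 3.14, 3.14, 3.14, 3.14].

## Interface

Orientations are given as a unit quaternion [x, y, z, w].
In Python, from plant import get_state, imaging, job, ctrl gives the robot as it stands.
- The arm moves only by the tool jog_arm, never from a script. Its argument "increments" is a list of rows, each an object of numbers: "dx", "dy", "dz": the shift along the world's x, y, z each as a share of 12 cm, from -1 to 1; "ax", "ay", "az": the turn, a rotation vector about the world's x, y, z each as a share of pi/2 rad, from -1 to 1; "gripper": the gripper command: -1 is shut, 1 is fully open, values between are in proportion. A call has 1 to 10 rows; each row is the pose to reach, as a shift and turn from the pose commanded when the call began; what a row does not reach only later rows make up. A row lasts 1/10 s, in which the tool goes at most 50 mm and 8.59 degrees, less where a joint would pass 70% of its speed; a pose out of reach is approached as far as the arm can. A call with a number of a shift or a turn outside -1 to 1 is refused whole. A call with a gripper value outside its range is refused whole. The fingers move at their own pace and stop on an object; "force" is the grip in N (left out, the last holds). Time passes only in rows, so rows that repeat a pose let the fingers close. It gives the time, the measured TCP pose, the force, the opening and the grip force at its end, in the units of the state.
- get_state(): the state, without advancing time (a new reading comes with each control period).
- imaging.read_camera(name): name is "scene" or "side" or "wrist"; returns a dict with "frame" (480x640x3 uint8, blue, green, red), "depth" (480x640 float32, m along the optical axis (not along the pixel's ray), 0 where there is no reading), "camera_matrix" (3x3 intrinsics, pixels), "extrinsics" (4x4, takes a point from camera to world coordinates); the wrist camera has in their place "mount" (4x4, takes a point from camera to tool coordinates, whose origin is the TCP and whose axes are the flange's). Camera axes: x right, y up, looking along -z (the intrinsics and any distortion apply to the point x, -y, -z); pixel columns grow to the right and rows downward; lengths in m; the calibration is good to about 2 mm. A picture is of the moment at which its call begins: read the wrist's pose just before it.
- job.sign_off(): hands the job in; it is judged then, once.
The state is a dict: "time": time; "qpos": joint angles; "dq": joint speeds; "joint_efforts": joint torques, N m; "eef_pos": TCP position; "tcp_rot": TCP orientation; "contact_force": force on the tool from outside, world axes, zero at the start; "wrist_torque": the same for the moment, N m; "opening": opening from 0.0 (shut) to 1.0 (fully open); "finger_force": force on a finger pad.
Only numpy, scipy, OpenCV 4.12 (cv2) and the standard library are available. Lean on these libraries where they do the work, as an engineer would, in place of code of your own. Each camera call takes 0.05 s, during which the arm holds its last target. There are 200 camera calls.

## Task

The shaving mirror on the vanity is locked by a spring pin in the first notch of its foot. Pull the ring up to free the pin, swing the mirror counter-clockwise (seen from above) to the next notch, and let go so that the pin springs fully home there. Do not force the pin sideways against the metal, do not touch the mirror itself, and leave the toiletries where they stand.

Things in the scene. Friction and masses are not known exactly. Their poses are not given: they have to be found in the camera images.
- foot: dark steel foot of the swivel mirror: fixed disc, 250 mm diameter, 12 mm high; origin under its centre, on the vertical swivel axis; x axis points to the first notch. On it lies a steel track, a curved rail 89 to 111 mm from the axis, top 24 mm above the counter, with two notches, each 13 mm wide and cut right through: the first at angle 0, the next counter-clockwise (from above)
- pivot (a point): point on the swivel axis at the top of the foot's disc, 12 mm above the counter. The second notch, in a piece clamped on by hand (0.4 mm higher than the rest of the track), lies anywhere from 0.64 to 0.96 rad counter-clockwise of the first; its place is not measured and must be found by eye or feel
- swivel (a joint): turn (rad) of the swivel bar, counter-clockwise from above; 0 in the first notch, stop at 1.16. Aluminium bar 235 x 34 mm, top 40 mm above the counter, ring on one end, mirror on the other. It turns with 1 to 2 N at the ring, plus 1 to 2 N while the pin drags on the track, and stays where it is left
- ring (a point): centre of the upright steel pull ring, 100 mm from the axis, 80 mm above the counter when the pin is home. 40 mm outer, 20 mm inner diameter, 10 mm round bar; x axis: away from the swivel axis; y: across the ring, its 10 mm thickness, to be pinched; z up. Below it is a 26 mm wide bushing, top 52 mm above the counter
- plunger (a joint): lift (m) of ring and pin: 0 = pin fully home in a notch (10 mm deep), about 0.010 = pin tip on top of the track, 0.018 = stop. A spring pushes it down with 7 N at 0, rising by 0.5 N per mm. Let go off a notch, the pin rides on the track, and drops home by itself when it comes over a notch
- pin: the steel locking pin under the ring, 10 mm diameter with a round tip, moving with the ring; origin on its axis, 40 mm above the counter when home; 26 mm from there to the tip. It stands force sideways up to 40 N
- mirror: round two-sided mirror in a dark steel rim, 140 mm diameter, 12 mm thick, upright with a slight lean on a post at the other end of the bar, 100 mm from the axis across from the ring; origin at the top of the post, 85 mm above the counter; the mirror reaches from 83 to 223 mm above the counter
- tumbler: white ceramic tumbler, 72 mm wide, 95 mm high, a bystander; origin under its centre
- dispenser: amber glass bottle with black cap, 64 mm wide, 150 mm high, a bystander; origin under its centre
- jar: white ceramic jar with wooden cap, 70 mm wide, 60 mm high, a bystander; origin under its centre

How it is judged:
By the outcome, as a careful person would: the job done as asked, in the order asked, and still so for the second after the job is handed in, with the robot touching nothing.
It also fails if it takes over 42 s, if anything falls off the work surface, if the arm or the gripper's body presses on something with over 40 N, if the wrist force passes 120 N, or if a joint passes its speed limit or range.

## Working session

There is one attempt and no reset: what is moved stays moved. The work goes in short steps, Python scripts to look and compute and a tool call to move; the robot and the scene stay as the last step left them, time stands still between calls to the robot, and variables do not carry over. Pictures are saved under pics/ and viewed, at most 10 in all, crops included, and the job is handed in when it is done.

Besides the shell and the picture viewer there is one more tool, called after ">>>" by a JSON object that holds its "api" and its "payload", one argument or row to a line. jog_arm: Moves the arm, as the interface text tells. Shift numbers are shares of 12 cm and turn numbers shares of pi/2 rad, none past 1 either way. Its arguments: {"type":"object","properties":{"increments":{"type":"array"},"force":{"type":"number"}},"required":["increments"]}

```bash
mkdir -p pics; ls
cat > h.py <<'E'
import numpy as np,cv2
from plant import get_state,imaging,job,ctrl
from scipy.spatial.transform import Rotation as R
def cam(n):
    s=get_state(); c=imaging.read_camera(n)
    if n=='wrist':
        T=np.eye(4);T[:3,:3]=R.from_quat(s['tcp_rot']).as_matrix();T[:3,3]=s['eef_pos'];c['E']=T@c['mount']
    else: c['E']=c['extrinsics']
    return c
def cloud(c):
    K=c['camera_matrix'];d=c['depth'];v,u=np.mgrid[:480,:640]
    P=np.stack([(u-K[0,2])/K[0,0]*d,-(v-K[1,2])/K[1,1]*d,-d],-1)
    return P@c['E'][:3,:3].T+c['E'][:3,3]
def onplane(c,uv,z):
    K=c['camera_matrix'];uv=np.atleast_2d(uv).astype(float)
    r=np.c_[(uv[:,0]-K[0,2])/K[0,0],-(uv[:,1]-K[1,2])/K[1,1],-np.ones(len(uv))]@c['E'][:3,:3].T
    o=c['E'][:3,3];return o+r*((z-o[2])/r[:,2])[:,None]
E
python3 - <<'E'
from h import *
print(get_state(), ctrl.finger_overhang)
im=[]
for n in['scene','side']:
    c=cam(n);np.save(n,c,allow_pickle=True);im.append(c['frame']);print(n,c['E'],c['camera_matrix'],c.keys())
cv2.imwrite('pics/a.png',im[0]);cv2.imwrite('pics/b.png',im[1])
E
```

```text
pics
{'time': 0.0, 'qpos': array([-1.47799942e+00,  2.87193938e-01,  1.57819397e+00, -2.34337652e-05,
        1.27858800e+00, -1.49991676e-01]), 'dq': array([-0.00031861,  0.00060965, -0.00240024,  0.00067904, -0.00047007,
       -0.00092781]), 'joint_efforts': array([ 3.39905655e-04, -4.05990064e+01, -2.92625087e+01, -1.73658286e-04,
        5.92031720e-03, -3.19161423e-06]), 'eef_pos': array([ 0.16224362, -0.65452926,  0.23001914]), 'tcp_rot': array([ 9.92639642e-01,  1.21099630e-01,  2.28611196e-05, -1.19145820e-03]), 'contact_force': array([ 0.17121252,  0.45606479, -0.20341123]), 'wrist_torque': array([0.02602399, 0.02102886, 0.08023107]), 'finger_force': 0.0, 'opening': 1.0033147505240676} 0.025
scene [[ 0.63458041 -0.6497862   0.41843229  0.97062282]
 [ 0.77276004  0.52489355 -0.35683144 -0.38634944]
 [ 0.01223173  0.549786    0.83521598  0.93749465]
 [ 0.          0.          0.          1.        ]] [[599.71260362   0.         309.2940738 ]
 [  0.         599.71260362 239.18588719]
 [  0.           0.           1.        ]] dict_keys(['frame', 'depth', 'camera_matrix', 'extrinsics', 'E'])
side [[-0.88435064  0.34194484 -0.31780131  0.2582518 ]
 [-0.46673104 -0.6341224   0.61648269  0.44539406]
 [ 0.00927814  0.6935146   0.72038282  0.67199323]
 [ 0.          0.          0.          1.        ]] [[452.82132252   0.         312.26902668]
 [  0.         452.82132252 241.44846778]
 [  0.           0.           1.        ]] dict_keys(['frame', 'depth', 'camera_matrix', 'extrinsics', 'E'])
```

View pics/a.png

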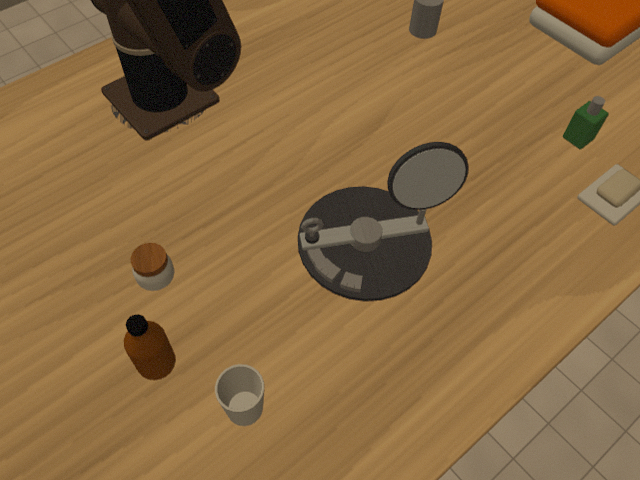

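View pics/b.png

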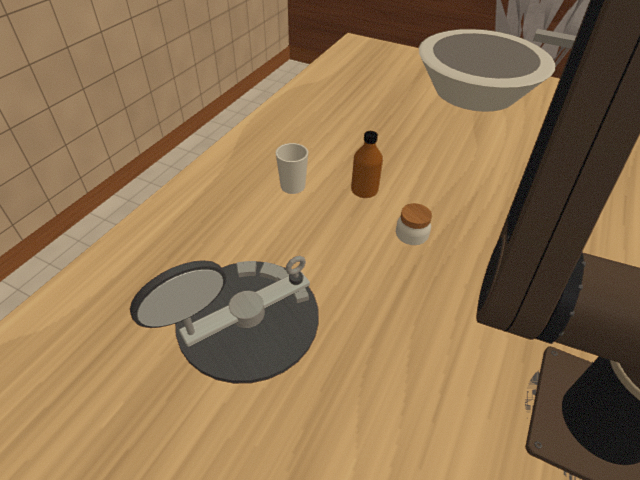

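The scene view shows the foot near (365,242), the ring at (312,228), the mirror at (428,175), and track pieces from (310,250) to (360,283) with a gap near (341,277). The side view shows the foot at (248,320), the ring at (296,266), and track pieces at (247,268) and (272,271). Next I'll measure the foot and ring.

```bash
cat > m.py <<'E'
from h import *
from scipy.optimize import least_squares
for n,roi in(('scene',(285,180,440,305)),('side',(165,250,330,385))):
    c=np.load(n+'.npy',allow_pickle=True).item();f=c['frame'];P=cloud(c)
    hsv=cv2.cvtColor(f,cv2.COLOR_BGR2HSV)
    m=np.zeros((480,640),np.uint8);x0,y0,x1,y1=roi
    m[y0:y1,x0:x1]=(hsv[y0:y1,x0:x1,1]<70)*255
    m[P[...,2]>.03]=0
    cs=max(cv2.findContours(m,0,cv2.CHAIN_APPROX_NONE)[0],key=cv2.contourArea)[:,0]
    W=onplane(c,cs,.010)[:,:2]
    r=least_squares(lambda p:np.hypot(*(W-p).T)-.125,W.mean(0),loss='soft_l1',f_scale=.002)
    print(n,'foot',r.x,np.median(abs(r.fun)),np.mean(abs(r.fun)<.003))
    C=r.x;d=np.hypot(P[...,0]-C[0],P[...,1]-C[1]);ok=c['depth']>0
    # ring: above bushing within .125 of axis
    k=ok&(d<.13)&(d>.07)&(P[...,2]>.062)&(P[...,2]<.11);q=P[k];v,u=np.nonzero(k)
    lab=cv2.connectedComponents(k.astype(np.uint8))
    for i in range(1,lab[0]):
        s=lab[1]==i
        if s.sum()>15: q=P[s];e=q.mean(0);v,u=np.nonzero(s);print(' blob',s.sum(),u.mean(),v.mean(),e,q.min(0),q.max(0),np.degrees(np.arctan2(*(e[:2]-C)[::-1])),np.hypot(*(e[:2]-C)))
    # bar top
    k=ok&(d<.125)&(P[...,2]>.034)&(P[...,2]<.045);q=P[k][:,:2]
    l=cv2.fitLine(q.astype(np.float32),cv2.DIST_HUBER,0,.01,.01).ravel();print(' bar dir deg',np.degrees(np.arctan2(l[1],l[0])),q.mean(0),len(q))
    # bystanders
    for nm,uv in (('tumbler',(240,395)),('disp',(150,350)),('jar',(152,268))) if n=='scene' else ():
        print(nm,P[uv[1],uv[0]])
    cr=f[y0:y1,x0:x1];cv2.imwrite(f'pics/{n}_crop.png',cv2.resize(cr,None,fx=4.4,fy=4.4,interpolation=2))
E
python3 m.py; python3 -c "
from h import *
a=cv2.imread('pics/scene_crop.png');b=cv2.imread('pics/side_crop.png')
cv2.imwrite('pics/ab.png',cv2.resize(np.hstack([cv2.resize(a,(600,500)),cv2.resize(b,(600,500))]),(800,334)))"
```

```text
scene foot [0.57246094 0.08867038] 0.004923233661006443 0.3882896764252696
 blob 326 424.680981595092 205.46932515337423 [0.62111335 0.1754542  0.09532388] [0.60642624 0.14886407 0.06270229] [0.63569609 0.20305408 0.10986409] 60.724309482235554 0.09949114891420335
 blob 241 311.9460580912863 225.39834024896265 [5.23585757e-01 2.28556876e-04 8.33935374e-02] [ 0.51070953 -0.01662923  0.06307856] [0.53438912 0.01958404 0.10032436] -118.92614829416031 0.10104820085466952
 bar dir deg 61.547745 [0.5722438  0.08769754] 2126
tumbler [ 0.66290462 -0.26136114  0.00416501]
disp [ 0.55511487 -0.33777592  0.10095144]
jar [ 0.4097171 -0.2557294  0.0613238]
side foot [0.56729454 0.08949635] 0.002913731363020533 0.5065274151436031
 blob 243 295.25925925925924 264.8847736625514 [0.51716361 0.00554546 0.08409546] [ 0.50670929 -0.01121029  0.0638775 ] [0.52865743 0.02074127 0.10095343] -120.84336516732884 0.09777965589734787
 blob 309 186.6084142394822 316.22330097087377 [0.60759801 0.18173801 0.09442087] [0.59002185 0.15481654 0.06202138] [0.62193349 0.20893317 0.1099987 ] 66.39787426734048 0.1006622775173923
 bar dir deg 59.84286 [0.56787749 0.09940534] 2491
```

View pics/scene_crop.png

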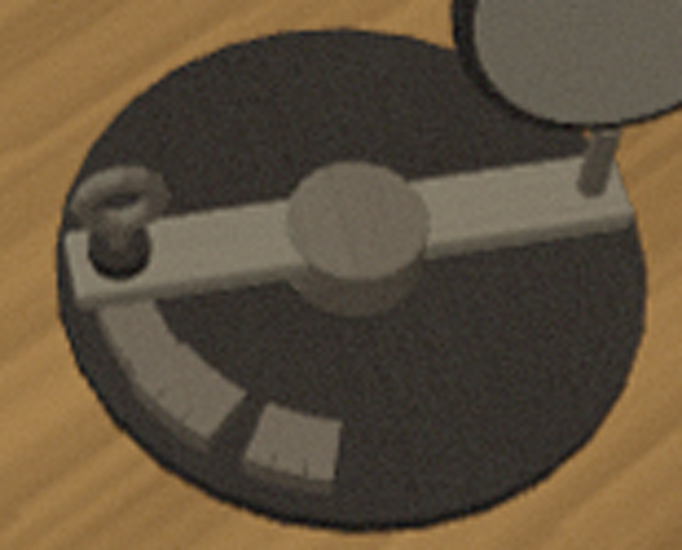

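The crop shows the ring at (120,200) and the notch as a dark gap in the track. Its top edges run (245,395)-(210,440) and (268,402)-(246,460), so its middle is near (242,425).

Run:
```python
from h import *
c=np.load('scene.npy',allow_pickle=True).item()
px=np.array([[245,395],[210,440],[268,402],[246,460],[242.5,424.5]])/4.4+[285,180]
W=onplane(c,px,.024)
for C in([.5725,.0887],[.570,.089],[.5673,.0895]):
    d=W[:,:2]-C;print(np.degrees(np.arctan2(d[:,1],d[:,0])).round(1),np.hypot(*d.T).round(4))
w=imaging.read_camera('wrist');print(w['mount'].round(3),w['camera_matrix'].round(0))
```

```text
[-73.  -73.3 -66.6 -64.8 -69.3] [0.0865 0.1118 0.0846 0.1127 0.0988]
[-71.5 -72.1 -65.2 -63.7 -68. ] [0.0875 0.1128 0.0859 0.114  0.1   ]
[-69.9 -70.9 -63.7 -62.6 -66.7] [0.0889 0.1142 0.0875 0.1157 0.1015]
[[-0.001  0.949  0.314  0.08 ]
 [ 1.     0.001 -0.    -0.001]
 [-0.     0.314 -0.949 -0.143]
 [ 0.     0.     0.     1.   ]] [[414.   0. 320.]
 [  0. 414. 238.]
 [  0.   0.   1.]]
```

>>> {"api": "jog_arm", "payload": {
  "increments": [
    {"dx": 0.8,"dy": 1,"az": 0.08},
    {"dx": 0.8,"dy": 1,"az": 0.08},
    {"dx": 0.8,"dy": 1,"az": 0.08}
  ],
  "force": 30
}}

```text
$.increments[0]: bad value
```

>>> {"api": "jog_arm", "payload": {
  "increments": [
    {"dx": 0.8,"dy": 1,"az": 0.09},
    {"dx": 0.8,"dy": 1,"az": 0.09},
    {"dx": 0.8,"dy": 1,"az": 0.09}
  ]
}}

```text
$.increments[0]: bad value
```

>>> {"api": "jog_arm", "payload": {
  "increments": [
    {"dx": 0.7,"dy": 1,"az": 0.09},
    {"dx": 0.7,"dy": 1,"az": 0.09},
    {"dx": 0.7,"dy": 1,"az": 0.09}
  ]
}}

```text
$.increments[0]: bad value
```

>>> {"api": "jog_arm", "payload": {
  "increments": [
    {"dx": 0.6,"dy": 1,"az": 0.09},
    {"dx": 0.6,"dy": 1,"az": 0.09},
    {"dx": 0.6,"dy": 1,"az": 0.09}
  ]
}}

```text
$.increments[0]: bad value
```

>>> {"api": "jog_arm", "payload": {
  "increments": [
    {"dx": 0.8,"dy": 1,"dz": 0,"ax": 0,"ay": 0,"az": 0.08,"gripper": 1},
    {"dx": 0.8,"dy": 1,"dz": 0,"ax": 0,"ay": 0,"az": 0.08,"gripper": 1},
    {"dx": 0.8,"dy": 1,"dz": 0,"ax": 0,"ay": 0,"az": 0.08,"gripper": 1}
  ],
  "force": 30
}}

```text
time: 0.45
eef_pos: [0.2565, -0.5366, 0.2307]
tcp_rot: [0.983, 0.183, 0.0, -0.001]
contact_force: [0.5, -0.6, 0.1]
opening: 1.001
finger_force: 0.0
```

>>> {"api": "jog_arm", "payload": {
  "increments": [
    {"dx": 0.8,"dy": 1,"dz": 0,"ax": 0,"ay": 0,"az": 0.1,"gripper": 1},
    {"dx": 0.8,"dy": 1,"dz": 0,"ax": 0,"ay": 0,"az": 0.1,"gripper": 1},
    {"dx": 0.8,"dy": 1,"dz": 0,"ax": 0,"ay": 0,"az": 0.1,"gripper": 1}
  ]
}}

```text
time: 0.75
eef_pos: [0.3505, -0.419, 0.2312]
tcp_rot: [0.966, 0.26, 0.0, -0.0]
contact_force: [0.3, -0.1, -0.1]
opening: 0.999
finger_force: 0.0
```

>>> {"api": "jog_arm", "payload": {
  "increments": [
    {"dx": 0.7,"dy": 1,"dz": 0,"ax": 0,"ay": 0,"az": 0.1,"gripper": 1},
    {"dx": 0.7,"dy": 1,"dz": 0,"ax": 0,"ay": 0,"az": 0.1,"gripper": 1},
    {"dx": 0.7,"dy": 1,"dz": 0,"ax": 0,"ay": 0,"az": 0.1,"gripper": 1}
  ]
}}

```text
time: 1.05
eef_pos: [0.4345, -0.2987, 0.2312]
tcp_rot: [0.942, 0.335, 0.0, -0.0]
contact_force: [1.0, 0.2, -0.5]
opening: 0.999
finger_force: 0.0
```

>>> {"api": "jog_arm", "payload": {
  "increments": [
    {"dx": 0.5,"dy": 1,"dz": 0,"ax": 0,"ay": 0,"az": 0.1,"gripper": 1},
    {"dx": 0.5,"dy": 1,"dz": 0,"ax": 0,"ay": 0,"az": 0.1,"gripper": 1},
    {"dx": 0.5,"dy": 1,"dz": 0,"ax": 0,"ay": 0,"az": 0.1,"gripper": 1}
  ]
}}

```text
time: 1.35
eef_pos: [0.4944, -0.178, 0.2312]
tcp_rot: [0.913, 0.409, 0.0, -0.0]
contact_force: [0.6, -0.3, 0.8]
opening: 0.999
finger_force: 0.0
```

>>> {"api": "jog_arm", "payload": {
  "increments": [
    {"dx": 0.2,"dy": 1,"dz": 0,"ax": 0,"ay": 0,"az": 0.13,"gripper": 1},
    {"dx": 0.2,"dy": 1,"dz": 0,"ax": 0,"ay": 0,"az": 0.13,"gripper": 1},
    {"dx": 0.2,"dy": 1,"dz": 0,"ax": 0,"ay": 0,"az": 0.13,"gripper": 1},
    {"dx": 0.2,"dy": 1,"dz": 0,"ax": 0,"ay": 0,"az": 0.13,"gripper": 1}
  ]
}}

```text
time: 1.75
eef_pos: [0.5177, -0.058, 0.2311]
tcp_rot: [0.866, 0.501, -0.0, -0.0]
contact_force: [0.1, -0.1, -0.1]
opening: 0.998
finger_force: 0.0
```

>>> {"api": "jog_arm", "payload": {
  "increments": [
    {"dx": 0,"dy": 0.5,"dz": -0.25,"ax": 0,"ay": 0,"az": 0,"gripper": 0},
    {"dx": 0,"dy": 0.5,"dz": -0.25,"ax": 0,"ay": 0,"az": 0,"gripper": 0},
    {"dx": 0,"dy": 0.5,"dz": -0.25,"ax": 0,"ay": 0,"az": 0,"gripper": 0},
    {"dx": 0,"dy": 0.5,"dz": -0.25,"ax": 0,"ay": 0,"az": 0,"gripper": 0}
  ]
}}

```text
time: 2.15
eef_pos: [0.5178, -0.0018, 0.2015]
tcp_rot: [0.867, 0.499, -0.0, 0.0]
contact_force: [-0.2, -0.9, 0.5]
opening: 0.501
finger_force: 0.0
```

Run:
```python
from h import *
c=cam('wrist');np.save('w1',c,allow_pickle=True);cv2.imwrite('pics/w1.png',c['frame']);P=cloud(c)
print(get_state()['eef_pos'],c['E'][:3,3])
C=np.array([.570,.089]);d=np.hypot(P[...,0]-C[0],P[...,1]-C[1])
s=(c['depth']>0)&(d<.13)&(d>.07)&(P[...,2]>.064)&(P[...,2]<.104)&(P[...,1]<.04)
q=P[s];print('ring',s.sum(),q.mean(0),q.min(0),q.max(0))
k=(c['depth']>0)&(d<.125)&(P[...,2]>.036)&(P[...,2]<.044)&(P[...,1]<.1);q=P[k][:,:2]
l=cv2.fitLine(q.astype(np.float32),cv2.DIST_HUBER,0,.01,.01).ravel();print('bar',np.degrees(np.arctan2(l[1],l[0])),l,len(q))
```

```text
[ 0.51818374 -0.00217542  0.20206229] [0.55758616 0.06918556 0.34492862]
ring 878 [0.52264972 0.00795909 0.09542741] [ 0.51006589 -0.0115763   0.07968607] [0.53276285 0.02228213 0.10159042]
bar 56.474472 [0.5523084  0.83363986 0.552582   0.05809863] 8676
```

View pics/w1.png

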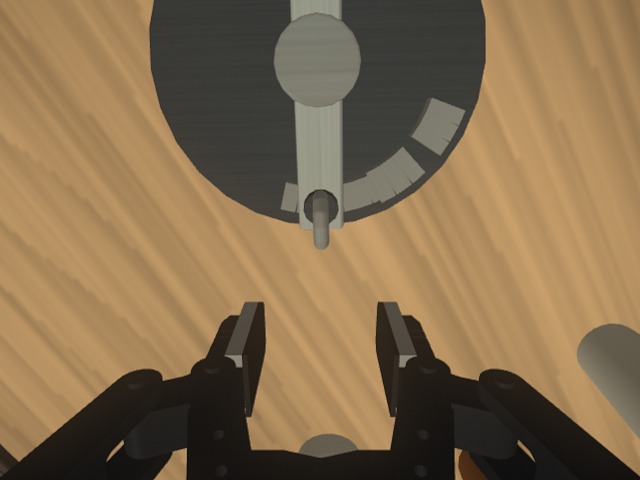

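The wrist view shows the ring edge-on at (321,220), centred between the pads, with the hub at (317,60). The notch gap lies between the edges (404,147)-(425,175) and (411,133)-(440,155).

Run:
```python
from h import *
c=np.load('w1.npy',allow_pickle=True).item();P=cloud(c);f=c['frame']
hz=np.median(P[50:75,300:335,2]);print('hub z',hz)
m=((abs(P[...,2]-hz)<.004)).astype(np.uint8);m[:5]=0;m[120:]=0
cs=max(cv2.findContours(m,0,1)[0],key=cv2.contourArea)[:,0];W=onplane(c,cs,hz)[:,:2].astype(np.float32)
cc,r=cv2.minEnclosingCircle(W);print('axis',cc,r,W.mean(0));C=np.array(cc)
s=(P[...,2]>.085)&(P[...,2]<.105);s[:150]=0;s[300:]=0;s[:,:290]=0;s[:,350:]=0
v,u=np.nonzero(s);print('ring px',u.mean(),u.min(),u.max(),v.min(),v.max())
Q=onplane(c,[[u[v<235].mean(),222],[u[v>225].mean(),244]],.097);print(Q)
k=(abs(P[...,2]-.04)<.004);k[:110]=0;k[190:]=0;e=[]
for row in(115,180):
    uu=np.nonzero(k[row,270:370])[0]+270;e.append((uu.min()+uu.max())/2);print(row,uu.min(),uu.max())
B=onplane(c,[[e[0],115],[e[1],180]],.04)
print('bar ang',np.degrees(np.arctan2(*(B[0]-B[1])[[1,0]]))-180,B)
N=onplane(c,[[404,147],[425,175],[411,133],[440,155]],.024)[:,:2]-C
print(np.degrees(np.arctan2(N[:,1],N[:,0])).round(1),np.hypot(*N.T).round(4))
g=f[120:190,385:465];cv2.imwrite('pics/w1c.png',cv2.resize(g,None,fx=8,fy=8,interpolation=2))
```

```text
hub z 0.04288020059760034
axis (0.5679522156715393, 0.08966149389743805) 0.0395122691988945 [0.5682636  0.09063572]
ring px 320.64354066985646 313 328 192 248
[[ 0.52178137  0.00662035  0.097     ]
 [ 0.51471903 -0.00607005  0.097     ]]
115 295 342
180 298 342
bar ang -118.92577307391372 [[0.55190859 0.06092217 0.04      ]
 [0.52953716 0.02043944 0.04      ]]
[-71.1 -73.4 -63.7 -64.1] [0.0868 0.1143 0.0842 0.1128]
```

View pics/w1c.png

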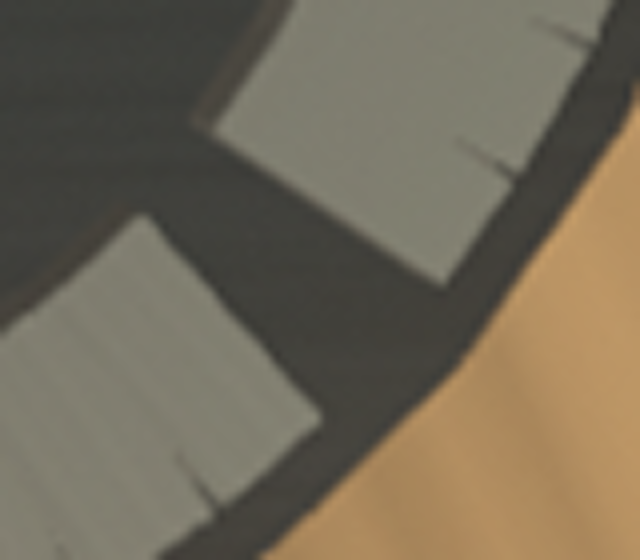

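The enlarged crop shows the notch edges cleanly: (145,215)-(322,418) and (215,130)-(442,285) in crop pixels. I'll fit the disc rim in this view to get the axis.

Run:
```python
from h import *
from scipy.optimize import least_squares
c=np.load('w1.npy',allow_pickle=True).item();f=c['frame'];hsv=cv2.cvtColor(f,cv2.COLOR_BGR2HSV)
m=((hsv[...,1]<70)*255).astype(np.uint8);m[255:]=0
cs=max(cv2.findContours(m,0,1)[0],key=cv2.contourArea)[:,0];cs=cs[(cs[:,1]>5)&((abs(cs[:,0]-318)>50))]
W=onplane(c,cs,.012)[:,:2]
r=least_squares(lambda p:np.hypot(*(W-p).T)-.125,[.57,.09],loss='soft_l1',f_scale=.001);C=r.x
print('axis',C,np.median(abs(r.fun)))
px=np.array([[145,215],[322,418],[215,130],[442,285]])/8+[385,120]
N=onplane(c,px,.024)[:,:2]-C
a=np.degrees(np.arctan2(N[:,1],N[:,0]));print(a.round(1),np.hypot(*N.T).round(4))
Q=onplane(c,[[320.6,232]],.1)[0,:2]
B=onplane(c,[[318.5,115],[320,180]],.04)[:,:2]
for n,p in(('ringtop',Q),('b1',B[0]),('b2',B[1])):
    e=p-C;print(n,p,np.degrees(np.arctan2(e[1],e[0])),np.hypot(*e))
M=N.reshape(2,2,2).mean((0,1));an=np.arctan2(M[1],M[0]);print('notch',np.degrees(an))
for t in(-119,-120):print(t,C+.1*np.array([np.cos(np.radians(t)),np.sin(np.radians(t))]),an-np.radians(t))
```

```text
axis [0.56988488 0.09357619] 0.0009372226565682179
[-73.3 -74.1 -66.9 -65.9] [0.0894 0.1161 0.089  0.116 ]
ringtop [0.51901294 0.00176906] -118.99160552163615 0.10495953937867182
b1 [0.55190859 0.06092217] -118.8331190531649 0.037275087137360094
b2 [0.52953716 0.02043944] -118.88442542373967 0.0835279750360769
notch -70.0611507675657
-119 [0.52140392 0.00611422] 0.8541440512430782
-120 [0.51988488 0.00697365] 0.8715973437630213
```

>>> {"api": "jog_arm", "payload": {
  "increments": [
    {"dx": 0.03,"dy": 0.05,"dz": -0.4,"ax": 0,"ay": 0,"az": 0.01,"gripper": 0},
    {"dx": 0.03,"dy": 0.05,"dz": -0.7,"ax": 0,"ay": 0,"az": 0.01,"gripper": 0},
    {"dx": 0.03,"dy": 0.05,"dz": -0.93,"ax": 0,"ay": 0,"az": 0.01,"gripper": 0},
    {"dx": 0.03,"dy": 0.05,"dz": -0.93,"ax": 0,"ay": 0,"az": 0.01,"gripper": 0},
    {"dx": 0.03,"dy": 0.05,"dz": -0.93,"ax": 0,"ay": 0,"az": 0.01,"gripper": 0}
  ]
}}

```text
time: 2.7
eef_pos: [0.5221, 0.0039, 0.0908]
tcp_rot: [0.863, 0.505, 0.0, 0.0]
contact_force: [1.0, 0.4, 0.3]
opening: 0.5
finger_force: 0.0
```

Run:
```python
from h import *
c=cam('wrist');cv2.imwrite('pics/w2.png',c['frame'])
```

```text
(no output)
```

View pics/w2.png

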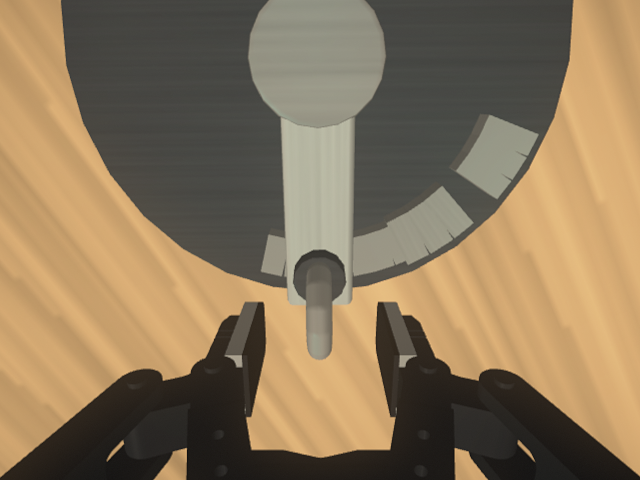

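The ring is at u≈319 with the pads centred at u≈321, so it sits well between them. Closing.

>>> {"api": "jog_arm", "payload": {
  "increments": [
    {"dx": -0.006,"dy": 0.004,"dz": 0,"ax": 0,"ay": 0,"az": 0,"gripper": -0.5},
    {"dx": -0.006,"dy": 0.004,"dz": 0,"ax": 0,"ay": 0,"az": 0,"gripper": -1},
    {"dx": -0.006,"dy": 0.004,"dz": 0,"ax": 0,"ay": 0,"az": 0,"gripper": -1},
    {"dx": -0.006,"dy": 0.004,"dz": 0,"ax": 0,"ay": 0,"az": 0,"gripper": -1},
    {"dx": -0.006,"dy": 0.004,"dz": 0,"ax": 0,"ay": 0,"az": 0,"gripper": -1},
    {"dx": -0.006,"dy": 0.004,"dz": 0,"ax": 0,"ay": 0,"az": 0,"gripper": -1}
  ],
  "force": 40
}}

```text
time: 3.35
eef_pos: [0.5219, 0.0052, 0.0918]
tcp_rot: [0.863, 0.506, 0.001, 0.001]
contact_force: [-1.4, -0.6, 6.5]
opening: 0.092
finger_force: 40.4
```

>>> {"api": "jog_arm", "payload": {
  "increments": [
    {"dx": 0,"dy": 0,"dz": 0.04,"ax": 0,"ay": 0,"az": 0,"gripper": -1},
    {"dx": 0,"dy": 0,"dz": 0.08,"ax": 0,"ay": 0,"az": 0,"gripper": -1},
    {"dx": 0,"dy": 0,"dz": 0.12,"ax": 0,"ay": 0,"az": 0,"gripper": -1},
    {"dx": 0,"dy": 0,"dz": 0.12,"ax": 0,"ay": 0,"az": 0,"gripper": -1},
    {"dx": 0,"dy": 0,"dz": 0.12,"ax": 0,"ay": 0,"az": 0,"gripper": -1}
  ]
}}

```text
time: 3.85
eef_pos: [0.5196, 0.0063, 0.1027]
tcp_rot: [0.863, 0.505, -0.0, -0.001]
contact_force: [3.0, 2.7, -13.6]
opening: 0.095
finger_force: 38.8
```

Run:
```python
from h import *
c=cam('side');P=cloud(c);C=np.array([.57,.09]);d=np.hypot(P[...,0]-C[0],P[...,1]-C[1])
k=(abs(P[...,2]-.08)<.045);cv2.imwrite('pics/s2.png',cv2.resize(c['frame'][225:325,240:360],None,fx=5,fy=5))
s=get_state();print(s['eef_pos'],s['contact_force'],s['wrist_torque'])
```

```text
[0.51955687 0.00628194 0.10271961] [  3.41325707   3.57275519 -13.48709023] [ 0.48196575 -0.71100672 -0.19388853]
```

View pics/s2.png

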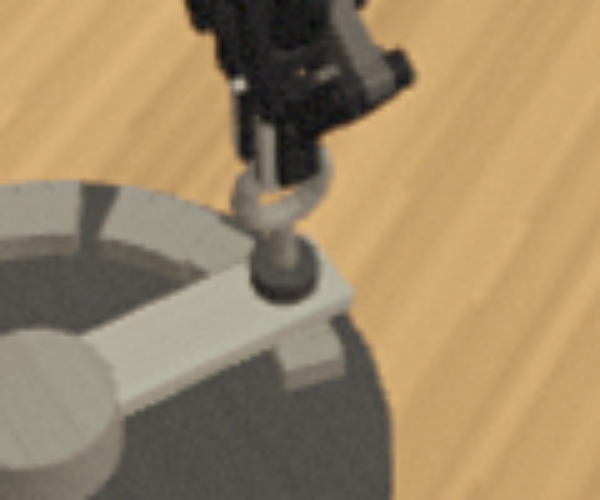

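```bash
cat > arc.py <<'E'
import numpy as np,sys
v=np.array([-.0488,-.0861]);rot=lambda t:np.array([[np.cos(t),-np.sin(t)],[np.sin(t),np.cos(t)]])
a=float(sys.argv[1])
for t in map(float,sys.argv[2:]):
    s=(rot(t)-rot(a))@v/.12;print(t,s.round(3),round((t-a)/(np.pi/2),3))
E
python3 arc.py 0 .06 .12 .18 .24 .30 .36 .42; python3 arc.py .42 .48 .54 .6 .66 .72 .78 .82 .86
```

```text
0.06 [ 0.044 -0.023] 0.038
0.12 [ 0.089 -0.044] 0.076
0.18 [ 0.135 -0.061] 0.115
0.24 [ 0.182 -0.076] 0.153
0.3 [ 0.23  -0.088] 0.191
0.36 [ 0.279 -0.097] 0.229
0.42 [ 0.328 -0.103] 0.267
0.48 [ 0.049 -0.003] 0.038
0.54 [ 0.099 -0.004] 0.076
0.6 [ 0.148 -0.001] 0.115
0.66 [0.197 0.005] 0.153
0.72 [0.246 0.013] 0.191
0.78 [0.294 0.025] 0.229
0.82 [0.326 0.034] 0.255
0.86 [0.357 0.045] 0.28
```

>>> {"api": "jog_arm", "payload": {
  "increments": [
    {"dx": 0,"dy": 0,"dz": 0.02,"ax": 0,"ay": 0,"az": 0,"gripper": -1},
    {"dx": 0,"dy": 0,"dz": 0.02,"ax": 0,"ay": 0,"az": 0,"gripper": -1},
    {"dx": 0.044,"dy": -0.023,"dz": 0.02,"ax": 0,"ay": 0,"az": 0.038,"gripper": -1},
    {"dx": 0.089,"dy": -0.044,"dz": 0.02,"ax": 0,"ay": 0,"az": 0.076,"gripper": -1},
    {"dx": 0.135,"dy": -0.061,"dz": 0.02,"ax": 0,"ay": 0,"az": 0.115,"gripper": -1},
    {"dx": 0.182,"dy": -0.076,"dz": 0.02,"ax": 0,"ay": 0,"az": 0.153,"gripper": -1},
    {"dx": 0.23,"dy": -0.088,"dz": 0.02,"ax": 0,"ay": 0,"az": 0.191,"gripper": -1},
    {"dx": 0.279,"dy": -0.097,"dz": 0.02,"ax": 0,"ay": 0,"az": 0.229,"gripper": -1},
    {"dx": 0.328,"dy": -0.103,"dz": 0.02,"ax": 0,"ay": 0,"az": 0.267,"gripper": -1}
  ]
}}

```text
time: 4.8
eef_pos: [0.5578, -0.0065, 0.1044]
tcp_rot: [0.738, 0.675, -0.002, -0.003]
contact_force: [0.3, 2.2, -13.3]
opening: 0.097
finger_force: 39.1
```

>>> {"api": "jog_arm", "payload": {
  "increments": [
    {"dx": 0.049,"dy": -0.003,"dz": 0,"ax": 0,"ay": 0,"az": 0.038,"gripper": -1},
    {"dx": 0.099,"dy": -0.004,"dz": 0,"ax": 0,"ay": 0,"az": 0.076,"gripper": -1},
    {"dx": 0.148,"dy": -0.001,"dz": 0,"ax": 0,"ay": 0,"az": 0.115,"gripper": -1},
    {"dx": 0.197,"dy": 0.005,"dz": 0,"ax": 0,"ay": 0,"az": 0.153,"gripper": -1},
    {"dx": 0.246,"dy": 0.013,"dz": 0,"ax": 0,"ay": 0,"az": 0.191,"gripper": -1},
    {"dx": 0.294,"dy": 0.025,"dz": 0,"ax": 0,"ay": 0,"az": 0.229,"gripper": -1},
    {"dx": 0.326,"dy": 0.034,"dz": 0,"ax": 0,"ay": 0,"az": 0.255,"gripper": -1},
    {"dx": 0.326,"dy": 0.034,"dz": 0,"ax": 0,"ay": 0,"az": 0.255,"gripper": -1}
  ]
}}

```text
time: 5.6
eef_pos: [0.5975, -0.0029, 0.1044]
tcp_rot: [0.59, 0.808, -0.002, -0.002]
contact_force: [2.1, -0.2, -14.9]
opening: 0.092
finger_force: 38.8
```

Run:
```python
from h import *
s=get_state();print(s['eef_pos'],s['contact_force'],s['finger_force'])
c=cam('wrist');np.save('w3',c,allow_pickle=True);cv2.imwrite('pics/w3.png',c['frame'])
```

```text
[ 0.59747862 -0.00288291  0.10441094] [  2.12274821  -0.18157607 -14.85311469] 38.760434947907925
```

View pics/w3.png

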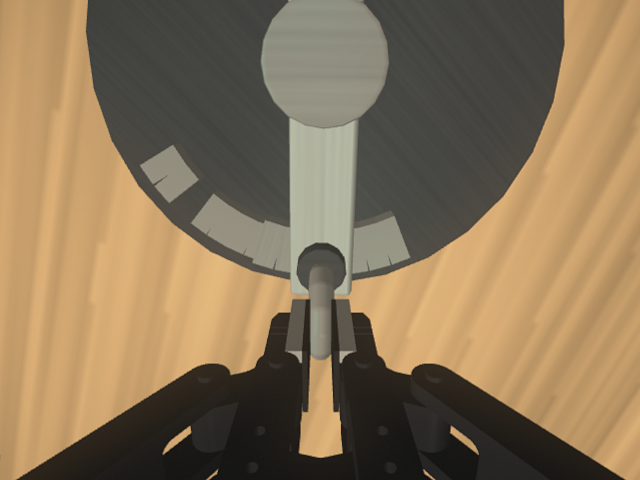

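The mirror has swung. The bar runs from (324,120) to (320,290), and the clamped piece's end edge is at (394,212)-(410,258). I'll use that edge to get the remaining angle to the notch.

Run:
```python
from h import *
from scipy.optimize import least_squares
def ang(d):return np.degrees(np.arctan2(d[:,1],d[:,0]))
def go(n,edge,notch,x0,rows):
    c=np.load(n+'.npy',allow_pickle=True).item();hsv=cv2.cvtColor(c['frame'],cv2.COLOR_BGR2HSV)
    m=((hsv[...,1]<70)*255).astype(np.uint8);m[rows[2]:]=0
    cs=max(cv2.findContours(m,0,1)[0],key=cv2.contourArea)[:,0];cs=cs[(cs[:,1]>5)&(cs[:,1]<rows[2]-4)&(abs(cs[:,0]-318)>50)]
    W=onplane(c,cs,.012)[:,:2]
    r=least_squares(lambda p:np.hypot(*(W-p).T)-.125,[.57,.09],loss='soft_l1',f_scale=.001);C=r.x
    P=cloud(c);k=abs(P[...,2]-.04)<.004;e=[]
    for row in rows[:2]:
        g=cv2.Canny(c['frame'],40,120)[row,280:370];uu=np.nonzero(g)[0]+280;e.append([(uu.min()+uu.max())/2,row]);print(row,uu)
    B=onplane(c,e,.04)[:,:2];bd=ang((B[1]-B[0])[None])[0]
    E=onplane(c,edge,.0244)[:,:2]-C;print(n,C,'bar by line',bd,'by axis',ang(B-C),'end edge',ang(E),np.hypot(*E.T))
    if notch is not None:
        N=onplane(c,notch,.024)[:,:2]-C;print(' notch',ang(N),np.hypot(*N.T))
px=np.array([[145,215],[322,418],[215,130],[442,285]])/8+[385,120]
go('w1',[[432,97],[465,110]],px,0,(130,175,255))
go('w3',[[395,211],[410,257]],None,0,(150,230,285))
for n,(x,y,w,h,f) in {'w1':(400,85,80,60,5),'w3':(340,195,80,75,5)}.items():
    c=np.load(n+'.npy',allow_pickle=True).item();cv2.imwrite(f'pics/{n}e.png',cv2.resize(c['frame'][y:y+h,x:x+w],(400,int(400*h/w)),interpolation=2))
a=cv2.imread('pics/w1e.png');b=cv2.imread('pics/w3e.png');a=cv2.copyMakeBorder(a,0,b.shape[0]-a.shape[0],0,0,0);cv2.imwrite('pics/e.png',np.hstack([a,b]))
```

```text
130 [295 342]
175 [297 342 366]
w1 [0.56988488 0.09357619] bar by line -103.71051069955858 by axis [-119.15098217 -112.76172394] end edge [-46.85861613 -47.61500743] [0.08777505 0.1145524 ]
 notch [-73.32229953 -74.08982037 -66.91650971 -65.92891776] [0.08939183 0.11606077 0.08902721 0.11595309]
150 [289 353 357]
230 [290 351 354]
w3 [0.56800998 0.09351672] bar by line -72.93795300817415 by axis [-73.29795738 -73.11931235] end edge [-45.24051865 -46.91277727] [0.08669553 0.11577218]
```

View pics/e.png

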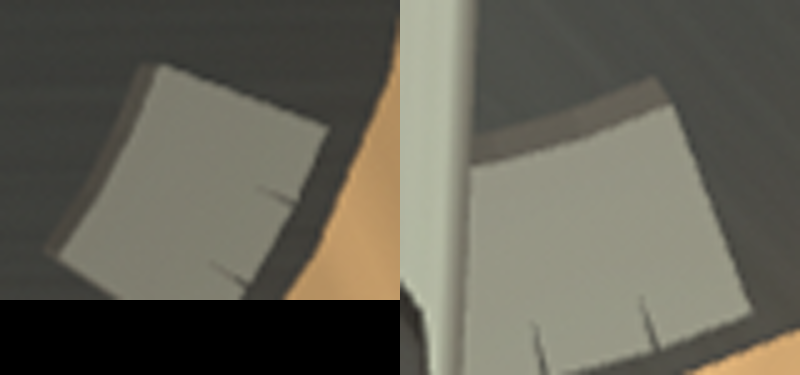

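>>> {"api": "jog_arm", "payload": {
  "increments": [
    {"dx": 0.028,"dy": 0.009,"dz": 0,"ax": 0,"ay": 0,"az": 0.017,"gripper": -1},
    {"dx": 0.056,"dy": 0.019,"dz": 0,"ax": 0,"ay": 0,"az": 0.033,"gripper": -1},
    {"dx": 0.056,"dy": 0.019,"dz": 0,"ax": 0,"ay": 0,"az": 0.033,"gripper": -1},
    {"dx": 0.056,"dy": 0.019,"dz": 0,"ax": 0,"ay": 0,"az": 0.033,"gripper": -1}
  ]
}}

```text
time: 6.05
eef_pos: [0.6049, -0.0004, 0.1059]
tcp_rot: [0.569, 0.823, -0.001, -0.001]
contact_force: [-0.2, -1.0, -15.2]
opening: 0.094
finger_force: 38.8
```

>>> {"api": "jog_arm", "payload": {
  "increments": [
    {"dx": 0,"dy": 0,"dz": -0.02,"ax": 0,"ay": 0,"az": 0,"gripper": -1},
    {"dx": 0,"dy": 0,"dz": -0.02,"ax": 0,"ay": 0,"az": 0,"gripper": -1},
    {"dx": 0,"dy": 0,"dz": -0.02,"ax": 0,"ay": 0,"az": 0,"gripper": -1}
  ]
}}

```text
time: 6.35
eef_pos: [0.6052, -0.0003, 0.104]
tcp_rot: [0.569, 0.823, -0.0, -0.001]
contact_force: [-2.2, 0.7, -14.4]
opening: 0.09
finger_force: 38.9
```

>>> {"api": "jog_arm", "payload": {
  "increments": [
    {"dx": 0,"dy": 0,"dz": -0.02,"ax": 0,"ay": 0,"az": 0,"gripper": -1},
    {"dx": 0,"dy": 0,"dz": -0.02,"ax": 0,"ay": 0,"az": 0,"gripper": -1},
    {"dx": 0,"dy": 0,"dz": -0.02,"ax": 0,"ay": 0,"az": 0,"gripper": -1}
  ]
}}

```text
time: 6.65
eef_pos: [0.6056, -0.0002, 0.1018]
tcp_rot: [0.569, 0.822, -0.0, -0.0]
contact_force: [-3.1, 0.7, -12.4]
opening: 0.092
finger_force: 39.2
```

>>> {"api": "jog_arm", "payload": {
  "increments": [
    {"dx": 0,"dy": 0,"dz": -0.015,"ax": 0,"ay": 0,"az": 0,"gripper": -1},
    {"dx": 0,"dy": 0,"dz": -0.015,"ax": 0,"ay": 0,"az": 0,"gripper": -1},
    {"dx": 0,"dy": 0,"dz": -0.015,"ax": 0,"ay": 0,"az": 0,"gripper": -1}
  ]
}}

```text
time: 6.95
eef_pos: [0.6057, -0.0002, 0.1001]
tcp_rot: [0.569, 0.822, 0.0, -0.0]
contact_force: [-3.2, 2.4, -11.8]
opening: 0.092
finger_force: 39.3
```

>>> {"api": "jog_arm", "payload": {
  "increments": [
    {"dx": 0,"dy": 0,"dz": -0.015,"ax": 0,"ay": 0,"az": 0,"gripper": -1},
    {"dx": 0,"dy": 0,"dz": -0.015,"ax": 0,"ay": 0,"az": 0,"gripper": -1},
    {"dx": 0,"dy": 0,"dz": -0.015,"ax": 0,"ay": 0,"az": 0,"gripper": -1}
  ]
}}

```text
time: 7.25
eef_pos: [0.6059, -0.0002, 0.0983]
tcp_rot: [0.569, 0.822, 0.0, -0.0]
contact_force: [-3.8, 3.1, -10.9]
opening: 0.092
finger_force: 39.4
```

The force still matches the free spring below track height, so the pin is going into the notch. Lowering further.

>>> {"api": "jog_arm", "payload": {
  "increments": [
    {"dx": 0,"dy": 0,"dz": -0.015,"ax": 0,"ay": 0,"az": 0,"gripper": -1},
    {"dx": 0,"dy": 0,"dz": -0.03,"ax": 0,"ay": 0,"az": 0,"gripper": -1},
    {"dx": 0,"dy": 0,"dz": -0.03,"ax": 0,"ay": 0,"az": 0,"gripper": -1},
    {"dx": 0,"dy": 0,"dz": -0.03,"ax": 0,"ay": 0,"az": 0,"gripper": -1}
  ]
}}

```text
time: 7.65
eef_pos: [0.6059, -0.0002, 0.095]
tcp_rot: [0.569, 0.822, 0.0, -0.0]
contact_force: [-3.1, 2.9, -9.2]
opening: 0.096
finger_force: 39.6
```

Still free (lift is about 4 mm). Letting go.

>>> {"api": "jog_arm", "payload": {
  "increments": [
    {"dx": 0,"dy": 0,"dz": 0,"ax": 0,"ay": 0,"az": 0,"gripper": -0.6},
    {"dx": 0,"dy": 0,"dz": 0,"ax": 0,"ay": 0,"az": 0,"gripper": -0.4},
    {"dx": 0,"dy": 0,"dz": 0,"ax": 0,"ay": 0,"az": 0,"gripper": -0.2},
    {"dx": 0,"dy": 0,"dz": 0,"ax": 0,"ay": 0,"az": 0,"gripper": 0},
    {"dx": 0,"dy": 0,"dz": 0,"ax": 0,"ay": 0,"az": 0,"gripper": 0},
    {"dx": 0,"dy": 0,"dz": 0,"ax": 0,"ay": 0,"az": 0,"gripper": 0}
  ]
}}

```text
time: 8.25
eef_pos: [0.6062, -0.0006, 0.095]
tcp_rot: [0.569, 0.822, 0.0, 0.001]
contact_force: [-0.5, 0.1, -0.3]
opening: 0.5
finger_force: 0.0
```

>>> {"api": "jog_arm", "payload": {
  "increments": [
    {"dx": 0,"dy": 0,"dz": 0.3,"ax": 0,"ay": 0,"az": 0,"gripper": 0},
    {"dx": 0,"dy": 0,"dz": 0.6,"ax": 0,"ay": 0,"az": 0,"gripper": 0},
    {"dx": 0,"dy": -0.1,"dz": 1,"ax": 0,"ay": 0,"az": 0,"gripper": 0},
    {"dx": 0,"dy": -0.3,"dz": 1,"ax": 0,"ay": 0,"az": 0,"gripper": 0},
    {"dx": 0,"dy": -0.3,"dz": 1,"ax": 0,"ay": 0,"az": 0,"gripper": 0}
  ]
}}

```text
time: 8.75
eef_pos: [0.607, -0.0386, 0.2172]
tcp_rot: [0.57, 0.822, 0.001, 0.003]
contact_force: [-0.9, 0.9, -0.7]
opening: 0.501
finger_force: 0.0
```

Run:
```python
from h import *
C=np.array([.570,.089])
def top(c):
    P=cloud(c);d=np.hypot(P[...,0]-C[0],P[...,1]-C[1])
    s=((c['depth']>0)&(d<.13)&(d>.07)&(P[...,2]>.062)&(P[...,2]<.125)&(P[...,1]<.06)).astype(np.uint8)
    n,l,st,_=cv2.connectedComponentsWithStats(s)
    for i in range(1,n):
        if st[i,4]>30:q=P[l==i];print(' ',st[i,4],q.mean(0).round(4),np.percentile(q[:,2],[50,95,99]).round(4),np.arctan2(*(q.mean(0)[:2]-C)[::-1])+np.radians(119.9))
for n in('scene','side'):
    print(n,'before');top(np.load(n+'.npy',allow_pickle=True).item());c=cam(n);print(n,'now');top(c);cv2.imwrite(f'pics/{n}9.png',c['frame'])
f=cv2.imread('pics/side9.png')[225:385,160:360];cv2.imwrite('pics/f.png',cv2.resize(f,None,fx=3.7,fy=3.7,interpolation=2))
```

```text
scene before
  241 [5.236e-01 2.000e-04 8.340e-02] [0.086  0.0982 0.0994] 0.040092556629354625
scene now
  183 [ 0.61   -0.0062  0.0866] [0.0902 0.0985 0.1   ] 0.919103029148366
side before
  243 [0.5172 0.0055 0.0841] [0.0848 0.0991 0.1003] -0.04256070770512865
side now
  159 [0.6004 0.0024 0.087 ] [0.0891 0.0995 0.1007] 0.8595010834361898
```

View pics/f.png

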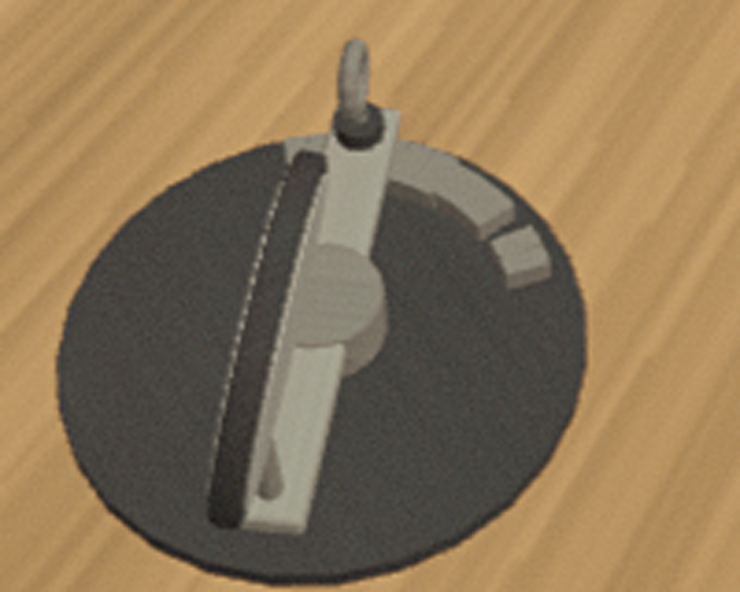

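The ring top is back at 0.100 m in both views, the same height as before the move. The bar sits about 0.88 rad round in the second notch, so the pin is home and the gripper is clear.

```bash
python3 -c "
from h import *
print(job.sign_off())"
```

```text
the job is handed in; nothing more can be done
None
```

The mirror is swung counter-clockwise to the second notch, about 0.87 rad from the first. The ring is back at its home height, so the pin is fully in, and the job was handed in after about 9 s with the gripper clear.

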